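# Hang the pen tray on the display stand's cleat

## Robot

A 6-joint arm with a two-finger parallel gripper is mounted at the origin on a cart in front of the work surface, level with it; the furniture and walls round the work are solid. World frame = base frame: x ahead of the robot, y to its left, z up, the work surface at z = 0. Lengths are in m, angles in rad, forces in N, time in s.
With the tool pointing down it reaches from about 0.325 to 0.925 m from the base axis. Payload 3.1 kg.
Tool frame: the origin (TCP) lies at the very end of the fingers, on their centre line; the grasp point (between the pads) lies 19 mm behind it; z points along the fingers, y is the direction in which the jaws open and shut (so a half turn about z gives the same grasp; the last joint's range is limited). The gripper opens to 85 mm and grips with 20 to 120 N. Pads are 22 mm wide; open, the fingers measure 114 mm over their backs; the gripper's body (76 mm by 85 mm) begins 54 mm behind the grasp point. The pads swing forward as they close: fully open they stand 13 mm farther back than shut.
Start: joints at [-1.397, 0.217, 1.613, -0, 1.311, -0.112], TCP at [0.176, -0.6, 0.231] pointing down, gripper open.
Joint ranges: [-2.75, 2.75], [-0.78, 2.1], [0.31, 2.55], [-1.13, 4.27], [0.13, 2.63], [-2.58, 2.58]. Speed limits (rad/s): [2.79, 2.79, 3.14, 3.14, 3.14, 3.14].

## Interface

Orientations are given as a unit quaternion [x, y, z, w].
In Python, from cell import ctrl gives the robot as it stands. The module is installed in compiled form; this text tells all that it offers.
- The arm moves only by the shell command python3 -m crank 'ROWS'. ROWS is JSON, a list of rows, each a list of 3 entries, a list of its own where there are three numbers: the shift along the tool's x, y, z in units of 25 mm (1.0 is 25 mm), then the turn about the tool's z in units of 8 degrees (1.0 is 8 degrees), then the gripper's target within -1 to 1 (shut at 1, half-way at 0, fully open at -1). In form: [[[dx, dy, dz], turn, fingers], ...]. A call has 1 to 12 rows; each row is the pose to reach, as a shift and turn from the pose commanded when the call began, along the tool's axes at that moment; what a row does not reach only later rows make up. A row lasts 1/10 s, in which the tool goes at most 50 mm and 8.59 degrees, less where a joint would pass 70% of its speed; a pose out of reach is approached as far as the arm can. A call with a gripper value outside its range is refused whole. The fingers move at their own pace and stop on an object; the grip force is fixed at half the most. Time passes only in rows, so rows that repeat a pose let the fingers close. It gives the time, the measured TCP pose, the force and the opening at its end, in the units of the state.
- ctrl.observe(): the state, without advancing time (a new reading comes with each control period).
- ctrl.grab_frame(name): name is "side" or "top" or "wrist"; returns a dict with "pixels" (384x512x3 uint8, blue, green, red), "depth" (384x512 float32, m along the optical axis (not along the pixel's ray), 0 where there is no reading), "vfov" (degrees; the focal length in pixels is half the picture's height over the tangent of half this angle, whatever the lens; pixels are square), "cx", "cy" (the principal point, pixels), "rvec" (rotation vector, rad) and "tvec" (3), from world to camera coordinates, as OpenCV has them. Camera axes: x right, y down, z forward; pixel columns grow to the right and rows downward; lengths in m; the calibration is good to about 2 mm. A picture is of the moment at which its call begins.
- ctrl.close_job(): hands the job in, once; it reports no verdict.
Trained networks look in a picture, given as the dict that the camera call returned (one of the last four; its "shot" number tells which), for a name from the list of things; names that differ only in an ending like _2 or _b are one class to them, and where a whole thing is asked for, a point or a joint stands for the part that bears it (a point fixed in the world has none). Each returns a list of dicts, best first, with "p" (0 to 1); they miss things now and then, are a little off and sometimes report something else, mostly with a low value. They report only what shows in the picture. A call takes as long as a camera call. They do not tell look-alikes from the thing itself.
- ctrl.boxes_of(picture, label): "extent" ([centre column, centre row, width, height] in pixels, round what is visible of it).
- ctrl.silhouettes(picture, label): "mask" (384x512 bool, what is visible of it) and "extent" ([centre column, centre row, width, height] in pixels, round what is visible of it).
- ctrl.pinpoint(picture, label): "uv" ([column, row] in pixels: a listed point, or the origin of a listed thing).
The state is a dict: "time_s": time; "q": joint angles; "dq": joint speeds; "joint_torque": joint torques, N m; "tool_pos": TCP position; "ee_rot": TCP orientation; "contact_force": force on the tool from outside, world axes, zero at the start; "torque": the same for the moment, N m; "gripper_width": finger opening in m.
Only numpy, scipy, OpenCV 4.12 (cv2) and the standard library are available. Lean on these libraries where they do the work, as an engineer would, in place of code of your own. Each camera call takes 0.05 s, during which the arm holds its last target. There are 200 camera calls.

## Task

Hang the empty wooden pen tray on the display stand: pick it up, tip it back by about 15 degrees and bring its angled rear strip over the stand's cleat while it is tipped, level it as you lower the strip into the groove, then press it gently down until it clicks fully home, and let go. Leave the cup of pencils standing.

Things in the scene. Friction and masses are not known exactly. Their poses are not given: they have to be found in the camera images.
- tray: Pale wooden pen tray, 0.3 kg, loose. Origin: under the middle of its bin; x points to its rear, z up. Bin 80 (x) by 120 (y) by 45 mm high, a divider along x in the middle. Behind it a back panel, x = 40 to 44 mm, 93 mm high, whose foot rests on the stand's wooden standoff rail when the tray hangs: tip its top to the board, so that the foot stays clear. All lengths in these notes are in mm.
- grip_tab (a point): Where to pinch the tray, across its y: a dark upright tab on the divider, 12 thick (y), 46 long (x = -20 to +26), top at z = 90, free above the bin's rim at z = 45. This point: tray frame x = 5, y = 0, z = 70.
- strip_edge (a point): Middle of the lower front edge of the tray's aluminium rear strip: tray frame x = 63, y = 0, z = 45. The strip, 4 thick and 124 wide (y), slants down and rearward from the top of the back panel at 20 degrees from vertical; its hindmost corner lies 4 behind and 1.5 above this edge. Steel bumps stand out of its two ends, 130 over both.
- press_cap (a point): Middle of the top of the aluminium cap on the tray's back panel (16 in x, 120 in y): tray frame x = 46, y = 0, z = 93. The place to press down on.
- stand: Fixed display stand. Origin: on the counter, mid-width, in its upright board's front face; x points into the board, away from the tray; z up. Foot 200 wide, 12 high, x = -30 to +80. Standoff rail: 22 deep and 100 wide, 33 to 45 below the groove's floor. Home, the tray is level (it may sag 2.5 degrees), x along the stand's, origin at x = -68, y = 0 (1.5 play in x), strip_edge on the groove's floor.
- board_face (a point): Board's front face at stand z = 93, y = 0: the middle of the range of the cleat's height. The groove's floor lies anywhere from z = 85 to 101: it was set by hand, no reading gives it, feel for it. The cleat, aluminium, 116 wide, rises from the groove and slants to -x at 20 degrees from vertical; its top edge is 24 above the floor at x = -15 to -19. The groove is 6.5 wide at its floor.
- board_top (a point): Middle of the board's top front edge, stand z = 162 (board 200 wide). At each end of the cleat is a grey block (inner faces at y = -71 and +71, from 14 below to 36 above the groove's floor, out to x = -24) with a spring nose that meets the strip's end bump 8 above home. The noses carry the tray's weight and give way at some 6 to 15 N more, pressed on the cap or at the grip tab.
- tray_switch (a joint): Red spring bar in the middle of the groove's floor that the strip pushes down (value in m): 0 with no tray, about 0.005 when the tray is fully home; its spring pushes with about 1 N. More than 40 N of contact force between tray and stand breaks the fittings; the forces at cleat and rail add up, so keep the push under 17 N.
- pencil_cup: Brass cup of pencils, 52 mm wide and 189 mm high, loose, standing on the counter to the right of the stand. Origin under its middle, z up.
There are look-alikes about, which are no part of the job. Leave any green or pink look-alike of the pencil_cup alone.

How it is judged:
By the outcome, as a careful person would: the job done as asked, in the order asked, and still so for the second after the job is handed in, with the robot touching nothing.
It also fails if it takes over 67 s, if anything falls off the work surface, if the arm or the gripper's body presses on something with over 40 N, if the wrist force passes 120 N, or if a joint passes its speed limit or range.

## Working session

There is one attempt and no reset: what is moved stays moved. The work goes in short steps, Python scripts to look and compute and a shell command to move; the robot and the scene stay as the last step left them, time stands still between calls to the robot, and variables do not carry over. Pictures are saved under pics/ and viewed, about 8 in all and at most 12, crops included, and the job is handed in when it is done.

```bash
mkdir -p pics; cat > h.py <<'E'
from cell import ctrl
import numpy as np, cv2
from scipy.spatial.transform import Rotation as R
def cam(f):
    F=f["pixels"].shape[0]/2/np.tan(np.radians(f["vfov"]/2))
    return F,R.from_rotvec(np.ravel(f["rvec"])).as_matrix(),np.ravel(f["tvec"])
def world(f,u,v,d=None):
    F,M,t=cam(f)
    if d is None: d=f["depth"][int(round(v)),int(round(u))]
    return M.T@(np.array([(u-f["cx"])/F*d,(v-f["cy"])/F*d,d])-t)
def onz(f,u,v,z):
    F,M,t=cam(f); c=-M.T@t; r=M.T@np.array([(u-f["cx"])/F,(v-f["cy"])/F,1]); return c+r*(z-c[2])/r[2]
def proj(f,p):
    F,M,t=cam(f); c=M@np.asarray(p)+t; return np.array([f["cx"]+F*c[0]/c[2],f["cy"]+F*c[1]/c[2]])
def cloud(f):
    F,M,t=cam(f); d=f["depth"]; v,u=np.mgrid[:384,:512]
    return (np.stack([(u-f["cx"])/F*d,(v-f["cy"])/F*d,d],-1)-t)@M
E
python3 - <<'E'
from h import *
np.set_printoptions(precision=3,suppress=True)
s=ctrl.observe(); print({k:np.round(v,3) for k,v in s.items()})
ims=[]
for n in("top","side"):
    f=ctrl.grab_frame(n); ims.append(f["pixels"]); F,M,t=cam(f); print(n,"cam",-M.T@t,"F",F,f["cx"],f["cy"])
    for l in("tray","grip_tab","strip_edge","press_cap","stand","board_face","board_top","pencil_cup"):
        r=ctrl.pinpoint(f,l)
        print(l,[(np.round(x["uv"]),round(x["p"],2),world(f,*np.clip(x["uv"],0,383 if 0 else [511,383]))) for x in r[:4]])
cv2.imwrite("pics/a1.png",np.vstack(ims)); cv2.imwrite("pics/a.png",cv2.resize(np.hstack(ims),(800,300)))
cv2.imwrite("pics/top.png",cv2.resize(ims[0],(800,600)));cv2.imwrite("pics/side.png",cv2.resize(ims[1],(800,600)))
E
```

```text
{'time_s': np.float64(0.0), 'q': array([-1.397,  0.218,  1.615,  0.   ,  1.311, -0.112]), 'dq': array([ 0.002,  0.   , -0.001,  0.001,  0.001, -0.   ]), 'joint_torque': array([ -0.   , -39.684, -30.386,  -0.   ,   0.01 ,  -0.   ]), 'tool_pos': array([ 0.176, -0.599,  0.23 ]), 'ee_rot': array([ 0.99 ,  0.142, -0.   , -0.001]), 'contact_force': array([ 0.916,  0.146, -0.862]), 'torque': array([-0.043, -0.008, -0.055]), 'gripper_width': np.float64(0.085)}
top cam [ 0.507 -0.15   1.024] F 442.7681788913288 255.34932447630933 195.7195127967
tray [(array([288., 250.]), 0.9, array([ 0.433, -0.202,  0.007]))]
grip_tab [(array([292., 254.]), 0.9, array([ 0.432, -0.205,  0.091])), (array([290., 249.]), 0.62, array([ 0.44 , -0.203,  0.058]))]
strip_edge [(array([303., 223.]), 0.8, array([ 0.496, -0.235,  0.003]))]
press_cap [(array([303., 231.]), 0.87, array([ 0.481, -0.228,  0.093]))]
stand [(array([183., 145.]), 0.74, array([0.658, 0.025, 0.109]))]
board_face [(array([173., 137.]), 0.83, array([0.676, 0.047, 0.101]))]
board_top [(array([166., 130.]), 0.66, array([0.678, 0.049, 0.161]))]
penci
[... 389 characters left out ...]
([ 0.432, -0.202,  0.074]))]
strip_edge [(array([285., 206.]), 0.65, array([ 0.485, -0.186,  0.072]))]
press_cap [(array([288., 192.]), 0.62, array([ 0.463, -0.546, -0.022]))]
stand [(array([192., 279.]), 0.96, array([0.673, 0.053, 0.012])), (array([284., 207.]), 0.16, array([ 0.487, -0.183,  0.072]))]
board_face [(array([187., 243.]), 0.57, array([0.674, 0.075, 0.103]))]
board_top [(array([187., 206.]), 0.79, array([0.677, 0.038, 0.162]))]
pencil_cup [(array([258., 209.]), 0.86, array([ 0.559, -0.32 ,  0.008])), (array([226., 215.]), 0.76, array([ 0.63 , -0.16 ,  0.057])), (array([222., 233.]), 0.7, array([ 0.64 , -0.158,  0.01 ])), (array([188., 245.]), 0.21, array([0.66 , 0.121, 0.124]))]
```

View pics/top.png

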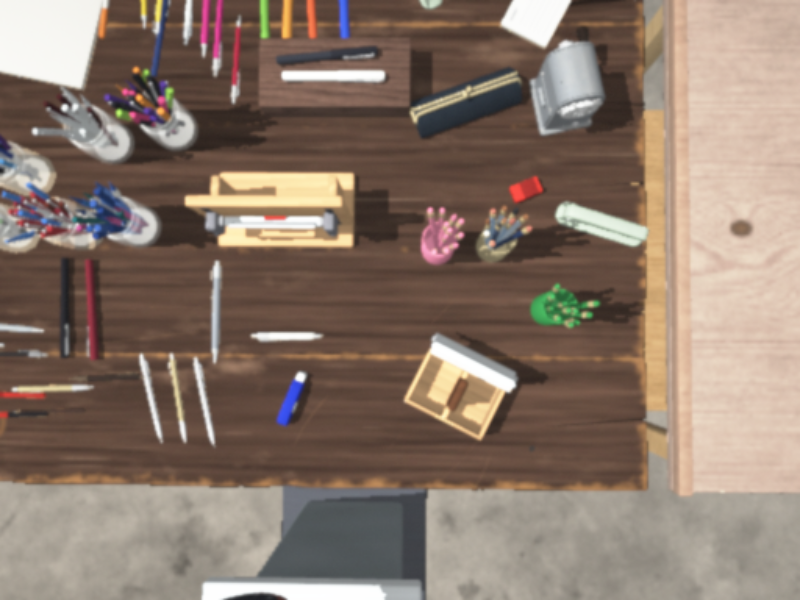

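View pics/side.png

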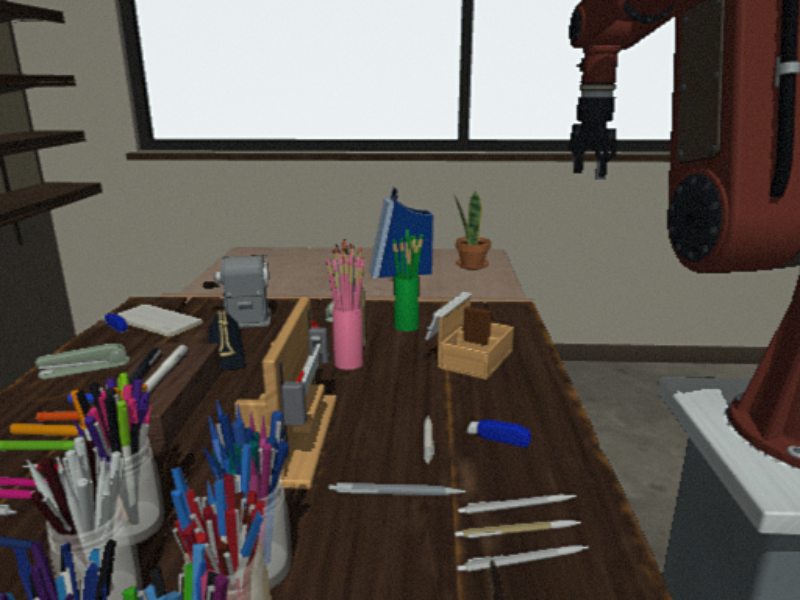

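The top view shows the tray at (460,385), yawed about -27°, and the stand at (270,210), nearly square to the robot. There are three cups right of the stand: pink at (440,240), brass at (497,240) and green at (560,305). The brass one is the pencil_cup, and I'll leave all three alone. The side view agrees.

The rows give no pitch, so I need to know how tilt can be made. I'll measure the geometry and nearby edges, then test what the arm does at its inner reach limit.

```bash
cat >> h.py <<'E'
def units(D,s=None):
    s=s or ctrl.observe(); return np.round(R.from_quat(s["ee_rot"]).inv().apply(D)/0.025,2)
def st():
    s=ctrl.observe(); e=R.from_quat(s["ee_rot"]).as_matrix()
    print("t",round(float(s["time_s"]),2),"pos",np.round(s["tool_pos"],4),"tx",np.round(e[:,0],3),"tz",np.round(e[:,2],3),"F",np.round(s["contact_force"],2),"T",np.round(s["torque"],2),"w",round(float(s["gripper_width"]),4),"q",np.round(s["q"],2)); return s
E
python3 - <<'E'
from h import *
np.set_printoptions(precision=3,suppress=True)
f=ctrl.grab_frame("top"); P=cloud(f)
# tray: top rims
m=ctrl.silhouettes(f,"tray")[0]["mask"]; Q=P[m]
for lo,hi in((.042,.049),(.086,.097)):
    q=Q[(Q[:,2]>lo)&(Q[:,2]<hi)]; print("tray band",lo,len(q),cv2.minAreaRect((q[:,:2]*1000).astype(np.float32)))
m=ctrl.silhouettes(f,"stand")[0]["mask"]; Q=P[m]
q=Q[(Q[:,2]>.155)&(Q[:,2]<.168)]; print("board top",cv2.minAreaRect((q[:,:2]*1000).astype(np.float32)),q.mean(0),q[:,:2].min(0),q[:,:2].max(0))
q=Q[(Q[:,2]>.005)&(Q[:,2]<.02)];print("foot",q[:,:2].min(0),q[:,:2].max(0))
print("counter front profile at y=-.3"); 
for u in (320,):
    print([tuple(np.round(P[v,u],3)) for v in range(296,330,3)])
print("right edge",[tuple(np.round(P[265,u],3)) for u in range(395,450,5)])
print("wood block",P[45,230],P[60,170],P[60,255])
print("units to test",units(np.array([.33,-.2,.2])-ctrl.observe()["tool_pos"]))
E
```

```text
tray band 0.042 292 ((443.737060546875, -211.67938232421875), (119.43427276611328, 106.04434204101562), 63.887210845947266)
tray band 0.086 546 ((472.01373291015625, -227.3819122314453), (94.0908432006836, 94.34695434570312), 17.546083450317383)
board top ((681.856689453125, 43.326416015625), (14.811392784118652, 199.78599548339844), 0.020250337198376656) [0.681 0.041 0.162] [ 0.674 -0.057] [0.689 0.143]
foot [ 0.645 -0.057] [0.756 0.147]
counter front profile at y=-.3
[(np.float64(0.33), np.float64(-0.275), np.float64(0.001)), (np.float64(0.323), np.float64(-0.275), np.float64(0.001)), (np.float64(0.316), np.float64(-0.275), np.float64(0.003)), (np.float64(0.309), np.float64(-0.276), np.float64(-0.002)), (np.float64(0.303), np.float64(-0.275), np.float64(0.001)), (np.float64(0.295), np.float64(-0.276), np.float64(-0.003)), (np.float64(0.117), np.float64(-0.374), np.float64(-0.809)), (np.float64(0.106), np.float64(-0.373), np.float64(-0.802)), (np.float64(0.095), np.float64(-0.373), np.float64(-0.8)), (np.float64(0.083), np.float64(-0.373), np.float64(-0.797)), (np.float64(0.071), np
[... 190 characters left out ...]
, np.float64(-0.457), np.float64(0.002)), (np.float64(0.402), np.float64(-0.469), np.float64(-0.002)), (np.float64(0.402), np.float64(-0.48), np.float64(-0.001)), (np.float64(0.32), np.float64(-0.76), np.float64(-0.807)), (np.float64(0.321), np.float64(-0.777), np.float64(-0.801)), (np.float64(0.322), np.float64(-0.795), np.float64(-0.794)), (np.float64(0.398), np.float64(-0.541), np.float64(-0.044)), (np.float64(0.401), np.float64(-0.543), np.float64(-0.018)), (np.float64(0.401), np.float64(-0.555), np.float64(-0.02)), (np.float64(0.399), np.float64(-0.577), np.float64(-0.046))]
wood block [ 0.888 -0.068  0.064] [0.858 0.067 0.052] [ 0.858 -0.123  0.054]
units to test [ 10.41 -13.6    1.25]
```

```bash
python3 -m crank '[[[10.4,-13.6,1.2],0,-1],[[10.4,-13.6,1.2],0,-1],[[10.4,-13.6,1.2],0,-1],[[10.4,-13.6,1.2],0,-1],[[10.4,-13.6,1.2],0,-1],[[10.4,-13.6,1.2],0,-1],[[10.4,-13.6,1.2],0,-1],[[10.4,-13.6,1.2],0,-1],[[10.4,-13.6,1.2],0,-1],[[10.4,-13.6,1.2],0,-1]]'; python3 -c "
from h import *
st(); print(units([-.15,0.09,0]))"
```

```text
time_s: 2.05
tool_pos: [0.3302, -0.1969, 0.2009]
ee_rot: [0.989, 0.145, 0.0, -0.001]
contact_force: [-0.1, -0.5, -0.0]
gripper_width: 0.0853
t 2.05 pos [ 0.3302 -0.1969  0.2009] tx [0.958 0.287 0.   ] tz [ 0.     0.001 -1.   ] F [-0.13 -0.52 -0.03] T [-0.01  0.02  0.05] w 0.0853 q [-0.72 -0.31  2.17  0.    1.27  0.56]
[-4.71 -5.17  0.  ]
```

```bash
python3 -m crank '[[[-4.7,-5.2,0],0,-1],[[-4.7,-5.2,0],0,-1],[[-4.7,-5.2,0],0,-1],[[-4.7,-5.2,0],0,-1],[[-4.7,-5.2,0],0,-1],[[-4.7,-5.2,0],0,-1]]'; python3 -c "
from h import *
st()"
```

```text
time_s: 2.65
tool_pos: [0.2019, -0.1223, 0.1976]
ee_rot: [0.99, 0.142, -0.006, -0.004]
contact_force: [-0.6, -0.3, -0.4]
gripper_width: 0.0856
t 2.65 pos [ 0.2019 -0.1223  0.1976] tx [ 0.96   0.281 -0.011] tz [-0.014  0.007 -1.   ] F [-0.6  -0.33 -0.39] T [-0.01 -0.06  0.03] w 0.0856 q [-0.84 -0.78  2.45 -0.01  1.49  0.45]
```

```bash
python3 -m crank '[[[-4,-3,0],0,-1],[[-4,-3,0],0,-1],[[-4,-3,0],0,-1],[[-4,-3,0],0,-1]]'; python3 -c "
from h import *
st()"
```

```text
time_s: 3.05
tool_pos: [0.1688, -0.1402, 0.1773]
ee_rot: [0.989, 0.142, -0.02, -0.019]
contact_force: [-0.8, 0.3, 1.0]
gripper_width: 0.0853
t 3.05 pos [ 0.1688 -0.1402  0.1773] tx [ 0.959  0.282 -0.034] tz [-0.045  0.031 -0.999] F [-0.84  0.34  0.95] T [-0.01 -0.08  0.09] w 0.0853 q [-0.99 -0.78  2.48 -0.02  1.48  0.3 ]
```

```bash
python3 -m crank '[[[6,3.5,-1],0,-1],[[6,3.5,-1],0,-1],[[6,3.5,-1],0,-1],[[6,3.5,-1],0,-1],[[6,3.5,-1],0,-1]]'; python3 -c "
from h import *
st()"
```

```text
time_s: 3.55
tool_pos: [0.342, -0.1829, 0.1934]
ee_rot: [0.989, 0.144, -0.019, -0.019]
contact_force: [0.0, -0.1, 0.2]
gripper_width: 0.0852
t 3.55 pos [ 0.342  -0.1829  0.1934] tx [ 0.958  0.285 -0.032] tz [-0.043  0.032 -0.999] F [ 0.04 -0.05  0.15] T [-0.02 -0.02 -0.04] w 0.0852 q [-0.67 -0.24  2.14 -0.    1.3   0.61]
```

The inner limit tilts the tool, and that tilt persists afterwards. It's also in the useful direction (tip towards the robot, top towards the stand). So I'll grasp the tray, ratchet the tilt at the inner limit with the base facing the stand, and level it at the stand by easing the grip. Next I'll hover over the tab.

```bash
python3 -c "
from h import *
s=ctrl.observe(); print(units(np.array([.435,-.206,.16])-s['tool_pos']))"
```

```text
[3.35 2.   1.14]
```

```bash
python3 -m crank '[[[3.35,2,1.1],5.33,-1],[[3.35,2,1.1],5.33,-1],[[3.35,2,1.1],5.33,-1],[[3.35,2,1.1],5.33,-1],[[3.35,2,1.1],5.33,-1],[[3.35,2,1.1],5.33,-1],[[3.35,2,1.1],5.33,-1]]'; python3 - <<'E'
from h import *
np.set_printoptions(precision=4,suppress=True)
s=st(); f=ctrl.grab_frame("wrist"); 
for l,z in(("grip_tab",.07),("press_cap",.093),("tray",0)):
    print(l,[(np.round(x["uv"]),round(x["p"],2),onz(f,*x["uv"],z)) for x in ctrl.pinpoint(f,l)[:2]])
P=cloud(f); m=(P[...,2]>.085)&(P[...,2]<.096)&(f["depth"]>0)&(np.hypot(P[...,0]-.45,P[...,1]+.21)<.09)
n,lab,stt,_=cv2.connectedComponentsWithStats(m.astype(np.uint8))
for i in range(1,n):
    if stt[i,4]>60: print(stt[i,4],cv2.minAreaRect((P[lab==i][:,:2]*1000).astype(np.float32)))
cv2.imwrite("pics/w1.png",f["pixels"])
E
```

```text
time_s: 4.25
tool_pos: [0.4307, -0.2046, 0.1593]
ee_rot: [0.974, -0.226, -0.026, -0.011]
contact_force: [0.7, -0.9, 0.8]
gripper_width: 0.0853
t 4.25 pos [ 0.4307 -0.2046  0.1593] tx [ 0.897 -0.439 -0.057] tz [-0.046  0.034 -0.998] F [ 0.73 -0.9   0.82] T [0.06 0.01 0.01] w 0.0853 q [-0.59  0.01  1.98  0.    1.2   1.43]
grip_tab [(array([257., 186.]), 0.78, array([ 0.4363, -0.2085,  0.07  ]))]
press_cap [(array([256., 138.]), 0.96, array([ 0.4727, -0.2261,  0.093 ]))]
tray [(array([256., 170.]), 0.57, array([ 0.4286, -0.204 ,  0.    ]))]
4723 ((471.9544372558594, -225.45767211914062), (123.55858612060547, 16.461828231811523), 63.70214080810547)
983 ((433.92510986328125, -206.6270751953125), (11.80923843383789, 45.41388702392578), 64.60823822021484)
```

View pics/w1.png

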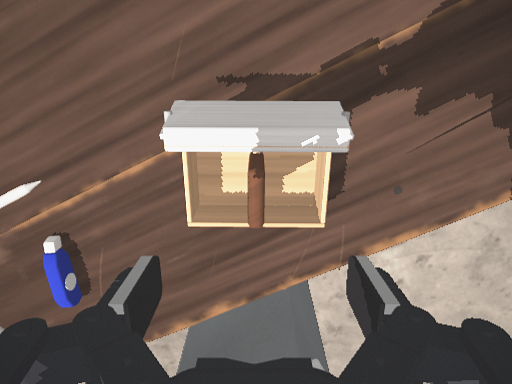

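The wrist view shows the tab at (257,190) between the jaws and aligned with them, with the cap behind at (256,138). I'll descend and grip.

```bash
python3 -c "
from h import *
s=ctrl.observe(); print(units(np.array([.435,-.207,.052])-s['tool_pos']))"
```

```text
[0.44 0.06 4.27]
```

```bash
python3 -m crank '[[[0.44,0.06,2],0,-1],[[0.44,0.06,3.3],0,-1],[[0.44,0.06,4.25],0,-1],[[0.44,0.06,4.25],0,-1],[[0.44,0.06,4.25],0,1],[[0.44,0.06,4.25],0,1],[[0.44,0.06,4.25],0,1],[[0.44,0.06,4.25],0,1],[[0.44,0.06,4.25],0,1],[[0.44,0.06,4.25],0,1],[[0.44,0.06,4.25],0,1]]'; python3 -c "
from h import *
st()
p=ctrl.observe()['tool_pos']; print(units([0,0,.05]), units(np.array([.33,.07,.26])-p-[0,0,.05]), units([-.2,0,0]))"
```

```text
time_s: 5.55
tool_pos: [0.4356, -0.2075, 0.0532]
ee_rot: [0.973, -0.227, -0.026, -0.011]
contact_force: [-1.6, 0.8, 4.9]
gripper_width: 0.0114
t 5.55 pos [ 0.4356 -0.2075  0.0532] tx [ 0.896 -0.441 -0.056] tz [-0.046  0.033 -0.998] F [-1.61  0.81  4.89] T [-0.3   0.34 -0.07] w 0.0114 q [-0.59  0.19  2.03  0.    0.98  1.44]
[-0.11 -0.02 -2.  ] [-9.04 -8.14 -5.7 ] [-7.16  3.54  0.37]
```

```bash
python3 -m crank '[[[-0.1,0,-1],0,1],[[-0.2,0,-3],0,1],[[-2,-1.8,-5],0,1],[[-3.5,-3,-6],-0.8,1],[[-5,-4.5,-7.5],-1.6,1],[[-6.5,-6,-8.7],-2.4,1],[[-8,-7.2,-9.4],-3.27,1],[[-9.2,-8.2,-9.7],-3.27,1],[[-9.2,-8.2,-9.7],-3.27,1],[[-9.2,-8.2,-9.7],-3.27,1]]'; python3 -c "
from h import *
s=st(); print(units([-.2,0,0]))"
```

```text
time_s: 6.55
tool_pos: [0.3301, 0.0745, 0.3117]
ee_rot: [1.0, 0.004, -0.022, -0.019]
contact_force: [0.3, -1.9, -2.6]
gripper_width: 0.0112
t 6.55 pos [0.3301 0.0745 0.3117] tx [ 0.999  0.008 -0.043] tz [-0.043  0.038 -0.998] F [ 0.28 -1.94 -2.65] T [-0.11 -0.1  -0.05] w 0.0112 q [-0.02 -0.49  2.09  0.04  1.58  1.54]
[-7.99 -0.05  0.35]
```

```bash
python3 -m crank '[[[-2,-0.6,0],0,1],[[-4,-1,0],0,1],[[-6,-1,0],0,1],[[-8,-1,0],0,1],[[-8,-1,0],0,1],[[-8,-1,0],0,1],[[-8,-1,0],0,1],[[-8,-1,0],0,1]]'; python3 -c "
from h import *
s=st(); print(units([-.2,0,0]))"
```

```text
time_s: 7.35
tool_pos: [0.1937, 0.1306, 0.32]
ee_rot: [0.999, -0.001, -0.041, -0.007]
contact_force: [0.4, -0.7, -2.5]
gripper_width: 0.0113
t 7.35 pos [0.1937 0.1306 0.32  ] tx [ 0.997 -0.001 -0.082] tz [-0.082  0.014 -0.997] F [ 0.38 -0.68 -2.49] T [-0.04 -0.05  0.01] w 0.0113 q [ 0.24 -0.78  2.23  0.03  1.77  1.82]
[-7.97  0.02  0.66]
```

```bash
python3 -m crank '[[[-4,2.2,0],0,1],[[-4,2.2,0],0,1],[[-4,2.2,0],0,1],[[-6,2.2,0],0,1],[[-6,2.2,0],0,1],[[-6,2.2,0],0,1],[[-6,2.2,0],0,1],[[-6,2.2,0],0,1]]'; python3 -c "
from h import *
s=st()"
```

```text
time_s: 8.15
tool_pos: [0.1581, 0.1602, 0.3358]
ee_rot: [0.998, 0.0, -0.056, 0.006]
contact_force: [-0.3, -0.0, -2.7]
gripper_width: 0.0112
t 8.15 pos [0.1581 0.1602 0.3358] tx [ 0.994 -0.    -0.111] tz [-0.111 -0.011 -0.994] F [-0.29 -0.   -2.72] T [ 0.04 -0.13 -0.01] w 0.0112 q [ 0.42 -0.78  2.2   0.04  1.82  2.  ]
```

```bash
python3 -c "
from h import *
s=ctrl.observe(); print(units(np.array([.26,.03,.33])-s['tool_pos']))"; python3 -m crank '[[[3,2.5,-0.2],0,1],[[4,5.2,-0.2],0,1],[[4,5.2,-0.2],0,1],[[4,5.2,-0.2],0,1],[[-4,7,0],0,1],[[-6,7,0],0,1],[[-6,7,0],0,1],[[-6,7,0],0,1],[[-6,7,0],0,1],[[-6,7,0],0,1],[[-6,7,0],0,1],[[-6,7,0],0,1]]'; python3 -c "
from h import *
s=st()"
```

```text
[ 4.08  5.21 -0.16]
time_s: 9.35
tool_pos: [0.2048, -0.0106, 0.3647]
ee_rot: [0.997, 0.0, -0.075, 0.005]
contact_force: [-0.3, 0.0, -1.9]
gripper_width: 0.0114
t 9.35 pos [ 0.2048 -0.0106  0.3647] tx [ 0.989 -0.    -0.15 ] tz [-0.15  -0.01  -0.989] F [-0.28  0.01 -1.91] T [-0.01 -0.13 -0.06] w 0.0114 q [-0.31 -0.78  2.15 -0.06  1.9   1.24]
```

```bash
python3 -m crank '[[[-8,0,0],0,1],[[-8,0,0],0,1],[[-8,0,0],0,1],[[-8,0,0],0,1],[[-8,0,0],0,1],[[-8,0,0],0,1],[[-8,0,0],0,1],[[-8,0,0],0,1],[[-8,0,0],0,1],[[-8,0,0],0,1]]'; python3 -c "
from h import *
s=st()"
```

```text
time_s: 10.35
tool_pos: [0.1853, -0.0235, 0.4226]
ee_rot: [0.996, -0.0, -0.094, 0.003]
contact_force: [-0.6, 0.2, -2.9]
gripper_width: 0.0111
t 10.35 pos [ 0.1853 -0.0235  0.4226] tx [ 0.982 -0.001 -0.188] tz [-0.188 -0.006 -0.982] F [-0.64  0.17 -2.94] T [ 0.04 -0.25  0.  ] w 0.0111 q [-0.38 -0.78  2.05 -0.08  2.04  1.16]
```

```bash
python3 -m crank '[[[-3,0,3],0,1],[[-4,0,5],0,1],[[-8,0,6],0,1],[[-8,0,6],0,1],[[-8,0,6],0,1],[[-8,0,6],0,1],[[-8,0,6],0,1],[[-8,0,6],0,1],[[-8,0,6],0,1],[[-8,0,6],0,1]]'; python3 -c "
from h import *
s=st()"
```

```text
time_s: 11.35
tool_pos: [0.1733, -0.0725, 0.3259]
ee_rot: [0.994, -0.001, -0.113, -0.003]
contact_force: [-0.0, 0.3, -3.6]
gripper_width: 0.0114
t 11.35 pos [ 0.1733 -0.0725  0.3259] tx [ 0.975 -0.001 -0.224] tz [-0.224  0.005 -0.975] F [-0.02  0.26 -3.56] T [-0.04 -0.22 -0.02] w 0.0114 q [-0.58 -0.78  2.23 -0.12  1.88  0.97]
```

```bash
python3 -m crank '[[[2,-2,0],0,1],[[3,-4,0],0,1],[[2,-5,0],0,1],[[-6,-5,1],0,1],[[-8,-5,1],0,1],[[-8,-5,1],0,1],[[-8,-5,1],0,1],[[-8,-5,1],0,1],[[-8,-5,1],0,1],[[-8,-5,1],0,1],[[-8,-5,1],0,1],[[-8,-5,1],0,1]]'; python3 -c "
from h import *
s=st()"
```

```text
time_s: 12.55
tool_pos: [0.1351, 0.1305, 0.352]
ee_rot: [0.992, 0.001, -0.128, 0.008]
contact_force: [0.3, 0.9, -2.5]
gripper_width: 0.0113
t 12.55 pos [0.1351 0.1305 0.352 ] tx [ 0.967 -0.001 -0.254] tz [-0.254 -0.016 -0.967] F [ 0.29  0.87 -2.52] T [ 0.01 -0.25  0.  ] w 0.0113 q [ 0.29 -0.78  2.19  0.06  1.98  1.87]
```

```bash
python3 -m crank '[[[2,2,0],0,1],[[3,4,0],0,1],[[3,6,0],0,1],[[3,8,0],0,1],[[-6,8,2],0,1],[[-8,8,2],0,1],[[-8,8,2],0,1],[[-8,8,2],0,1],[[-8,8,2],0,1],[[-8,8,2],0,1],[[-8,8,2],0,1],[[-8,8,2],0,1]]'; python3 -c "
from h import *
s=st(); print(units(np.array([.45,.043,.36])-s['tool_pos']))"
```

```text
time_s: 13.75
tool_pos: [0.1108, -0.1542, 0.3646]
ee_rot: [0.99, -0.001, -0.142, -0.004]
contact_force: [0.8, 0.0, -3.7]
gripper_width: 0.0111
t 13.75 pos [ 0.1108 -0.1542  0.3646] tx [ 0.96  -0.001 -0.281] tz [-0.281  0.008 -0.96 ] F [ 0.82  0.02 -3.67] T [-0.01 -0.29  0.02] w 0.0111 q [-0.96 -0.78  2.17 -0.24  1.91  0.56]
[13.06 -7.93 -3.58]
```

```bash
python3 -m crank '[[[2,-0.5,-1],0,1],[[4,-2,-2],0,1],[[6,-3.5,-3],0,1],[[8,-5,-3.58],0,1],[[10,-6.5,-3.58],0,1],[[12,-7.93,-3.58],0,1],[[13,-7.93,-3.58],0,1],[[13,-7.93,-3.58],0,1],[[13,-7.93,-3.58],0,1]]'; python3 - <<'E'
from h import *
np.set_printoptions(precision=4,suppress=True)
s=st(); f=ctrl.grab_frame("side"); P=cloud(f)
for l in("grip_tab","strip_edge","press_cap"): print(l,[(np.round(x["uv"]),round(x["p"],2),world(f,*x["uv"])) for x in ctrl.pinpoint(f,l)[:1]])
# side wall of bin: visible plane y ~ .043+.06
m=(abs(P[...,1]-.103)<.012)&(P[...,0]>.3)&(P[...,0]<.6)&(P[...,2]>.1)&(f["depth"]>0)
q=P[m]; print(len(q),cv2.minAreaRect((q[:,[0,2]]*1000).astype(np.float32)))
cv2.imwrite("pics/s2.png",cv2.resize(f["pixels"][60:300,100:420],(800,600)))
E
```

```text
time_s: 14.65
tool_pos: [0.4522, 0.0456, 0.355]
ee_rot: [0.989, 0.001, -0.145, -0.004]
contact_force: [-1.8, 0.1, -3.8]
gripper_width: 0.0112
t 14.65 pos [0.4522 0.0456 0.355 ] tx [ 0.958  0.003 -0.287] tz [-0.287  0.009 -0.958] F [-1.82  0.14 -3.76] T [-0.03 -0.22  0.02] w 0.0112 q [-0.05 -0.03  1.68 -0.01  1.79  1.52]
grip_tab [(array([310.,  94.]), 0.87, array([0.4579, 0.0646, 0.3718]))]
strip_edge [(array([280., 116.]), 0.77, array([0.5067, 0.108 , 0.3436]))]
press_cap [(array([185., 209.]), 0.71, array([0.6772, 0.0537, 0.163 ]))]
2233 ((469.2310485839844, 365.63336181640625), (165.74688720703125, 98.0213851928711), 55.837799072265625)
```

View pics/s2.png

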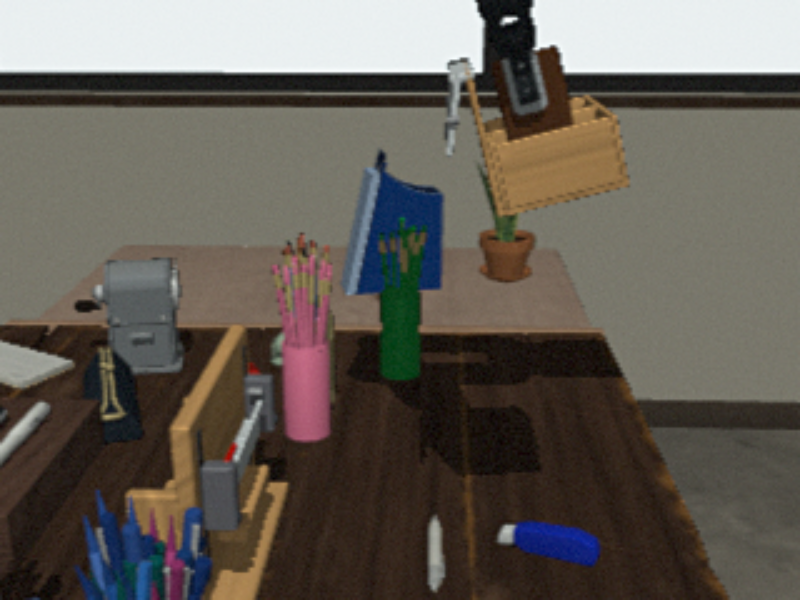

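The side view shows the tray tipped back with its strip towards the stand, at crop (455,110). I'll check the tilt numerically and work out the hover move.

```bash
python3 - <<'E'
from h import *
np.set_printoptions(precision=4,suppress=True)
f=ctrl.grab_frame("side"); F,M,t=cam(f); c=-M.T@t
def ony(u,v,y):
    r=M.T@np.array([(u-f["cx"])/F,(v-f["cy"])/F,1]); return c+r*(y-c[1])/r[1]
a=ony(304.8,144.8,.103); b=ony(351.2,134,.103); d=b-a; print(a,b,"tilt",np.degrees(np.arctan2(d[2],-d[0])))
P=cloud(f)
# board face: front-face points seen? top view instead
g=ctrl.grab_frame("top"); Q=cloud(g); m=(Q[...,2]>.156)&(Q[...,2]<.168)&(abs(Q[...,1]-.043)<.095)&(Q[...,0]>.66)&(Q[...,0]<.71)
q=Q[m]; print("board top x",np.percentile(q[:,0],[0,5,50,95,100]))
s=ctrl.observe(); print(units(np.array([.575,.043,.176])-s["tool_pos"]),units([.025,0,0]),units([0,.025,0]),units([0,0,-.025]))
E
```

```text
[0.4655 0.103  0.2975] [0.3938 0.103  0.3154] tilt 14.039074111404418
board top x [0.6746 0.6753 0.6816 0.6881 0.6888]
[6.93 0.03 5.69] [ 0.96 -0.   -0.28] [-0.   -1.    0.01] [0.28 0.01 0.96]
```

```bash
python3 -m crank '[[[1.5,0.1,1.3],0,1],[[3,0.1,2.6],0,1],[[4.5,0.1,3.9],0,1],[[5.8,0.1,5],0,1],[[6.5,0.1,5.6],0,1],[[6.9,0.1,5.7],0,1],[[6.9,0.1,5.7],0,1],[[6.9,0.1,5.7],0,1]]'; python3 - <<'E'
from h import *
np.set_printoptions(precision=4,suppress=True)
s=st(); f=ctrl.grab_frame("side"); P=cloud(f)
for l in("strip_edge","board_face"): print(l,[(np.round(x["uv"]),round(x["p"],2),world(f,*x["uv"])) for x in ctrl.pinpoint(f,l)[:2]])
cv2.imwrite("pics/s3.png",cv2.resize(f["pixels"][130:322,130:386],(800,600)))
E
```

```text
time_s: 15.75
tool_pos: [0.5749, 0.0417, 0.177]
ee_rot: [0.99, -0.001, -0.141, -0.004]
contact_force: [0.1, 0.4, -2.8]
gripper_width: 0.0109
t 15.75 pos [0.5749 0.0417 0.177 ] tx [ 0.96  -0.002 -0.279] tz [-0.279  0.008 -0.96 ] F [ 0.14  0.43 -2.78] T [ 0.02 -0.25  0.01] w 0.0109 q [-0.05  0.35  1.58 -0.01  1.5   1.53]
strip_edge [(array([213., 209.]), 0.59, array([0.6261, 0.0464, 0.1605]))]
board_face [(array([186., 242.]), 0.97, array([0.6739, 0.0799, 0.107 ]))]
```

View pics/s3.png

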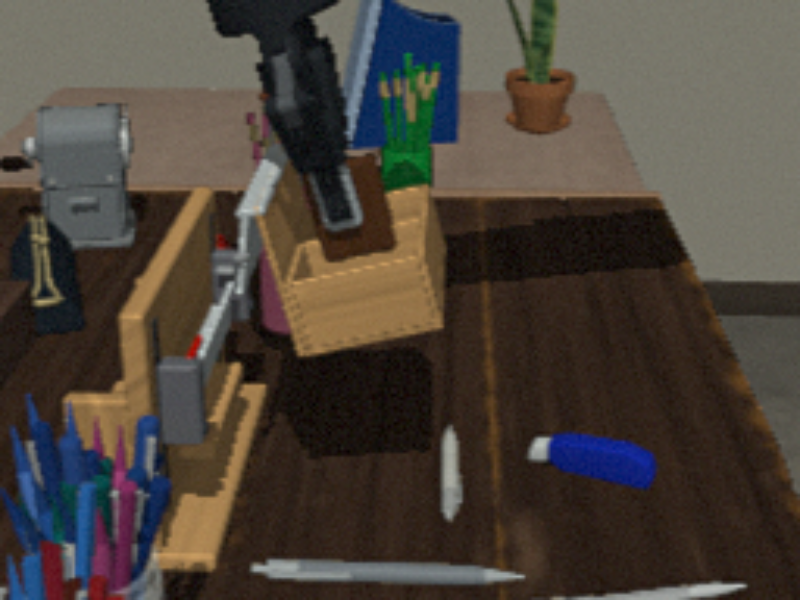

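```bash
python3 -m crank '[[[0.5,-0.05,0.2],0,1],[[1,-0.05,0.1],0,1],[[1.26,-0.05,0.05],0,1],[[1.26,-0.05,0.05],0,1],[[1.26,-0.05,0.05],0,1]]'; python3 - <<'E'
from h import *
np.set_printoptions(precision=4,suppress=True)
st(); f=ctrl.grab_frame("side"); P=cloud(f)
B=f["pixels"].astype(int); grey=(B.max(-1)-B.min(-1))<25
m=(P[...,1]>.108)&(P[...,1]<.15)&(P[...,0]>.643)&(P[...,0]<.673)&(P[...,2]>.06)&(P[...,2]<.15)&grey
q=P[m]; print(len(q)); 
for i in range(3): print(np.percentile(q[:,i],[0,2,10,50,90,98,100]))
E
```

```text
time_s: 16.4
tool_pos: [0.6041, 0.0434, 0.1644]
ee_rot: [0.99, -0.001, -0.143, -0.004]
contact_force: [-0.5, 0.9, -2.9]
gripper_width: 0.0112
t 16.4 pos [0.6041 0.0434 0.1644] tx [ 0.959 -0.001 -0.283] tz [-0.283  0.008 -0.959] F [-0.46  0.94 -2.93] T [ 0.04 -0.24 -0.02] w 0.0112 q [-0.04  0.42  1.5  -0.    1.5   1.53]
443
[0.647  0.6489 0.6503 0.6612 0.6721 0.6729 0.673 ]
[0.1172 0.1198 0.1242 0.1284 0.1299 0.131  0.1337]
[0.0634 0.0731 0.0808 0.1036 0.124  0.1411 0.1487]
```

```bash
python3 -m crank '[[[0.1,0,-0.03],0,1],[[0.2,0,-0.06],0,1],[[0.27,0,-0.08],0,1],[[0.27,0,-0.08],0,1]]'; python3 -m crank '[[[0.04,0,-0.01],0,1],[[0.08,0,-0.02],0,1]]';python3 -m crank '[[[0.04,0,-0.01],0,1],[[0.08,0,-0.02],0,1]]'
```

```text
time_s: 16.85
tool_pos: [0.6114, 0.0432, 0.1646]
ee_rot: [0.99, -0.001, -0.142, -0.004]
contact_force: [-0.1, -0.2, -3.4]
gripper_width: 0.0115
time_s: 17.05
tool_pos: [0.6132, 0.0433, 0.1645]
ee_rot: [0.99, -0.001, -0.143, -0.004]
contact_force: [-0.1, -0.4, -3.3]
gripper_width: 0.0112
time_s: 17.25
tool_pos: [0.6153, 0.0433, 0.1644]
ee_rot: [0.99, -0.001, -0.142, -0.004]
contact_force: [1.0, -0.5, -3.4]
gripper_width: 0.0113
```

```bash
python3 -m crank '[[[0.04,0,-0.01],0,1],[[0.08,0,-0.02],0,1]]'; python3 -m crank '[[[0.04,0,-0.01],0,1],[[0.06,0,-0.02],0,1]]'
```

```text
time_s: 17.45
tool_pos: [0.6171, 0.0432, 0.1644]
ee_rot: [0.99, -0.001, -0.143, -0.004]
contact_force: [-1.7, 0.2, -1.7]
gripper_width: 0.0118
time_s: 17.65
tool_pos: [0.6173, 0.0432, 0.1645]
ee_rot: [0.989, -0.001, -0.145, -0.004]
contact_force: [-6.0, -0.6, 0.8]
gripper_width: 0.0115
```

```bash
python3 -m crank '[[[-0.2,0,0.06],0,1],[[-0.2,0,0.06],0,1],[[-0.1,0,0.4],0,1],[[0,0,0.73],0,1],[[0,0,0.73],0,1]]'; python3 -m crank '[[[0.05,0,0.1],0,1],[[0.08,0,0.19],0,1],[[0.11,0,0.29],0,1],[[0.11,0,0.29],0,1]]'; python3 -c "
from h import *
st()"
```

```text
time_s: 18.15
tool_pos: [0.6124, 0.0435, 0.1444]
ee_rot: [0.99, -0.001, -0.144, -0.004]
contact_force: [-1.1, -0.2, -3.6]
gripper_width: 0.0114
time_s: 18.55
tool_pos: [0.6142, 0.0434, 0.1387]
ee_rot: [0.99, -0.001, -0.143, -0.004]
contact_force: [-0.3, 0.8, -2.9]
gripper_width: 0.0115
t 18.55 pos [0.6142 0.0434 0.1387] tx [ 0.959 -0.001 -0.283] tz [-0.283  0.008 -0.959] F [-0.34  0.78 -2.92] T [ 0.01 -0.28 -0.01] w 0.0115 q [-0.04  0.47  1.49 -0.    1.47  1.53]
```

```bash
python3 -m crank '[[[0.02,0,0.06],0,1],[[0.05,0,0.11],0,1],[[0.05,0,0.11],0,1]]'; python3 -m crank '[[[0.02,0,0.06],0,1],[[0.05,0,0.11],0,1],[[0.05,0,0.11],0,1]]'; python3 -m crank '[[[0.02,0,0.06],0,1],[[0.05,0,0.11],0,1],[[0.05,0,0.11],0,1]]'
```

```text
time_s: 18.85
tool_pos: [0.6147, 0.0434, 0.136]
ee_rot: [0.99, -0.001, -0.143, -0.004]
contact_force: [-0.0, -0.6, -2.1]
gripper_width: 0.0116
time_s: 19.15
tool_pos: [0.615, 0.0435, 0.1328]
ee_rot: [0.99, -0.001, -0.143, -0.004]
contact_force: [-0.3, -0.9, -3.3]
gripper_width: 0.0114
time_s: 19.45
tool_pos: [0.6154, 0.0435, 0.1298]
ee_rot: [0.99, -0.001, -0.143, -0.004]
contact_force: [-0.1, -0.3, -2.9]
gripper_width: 0.0112
```

```bash
python3 -m crank '[[[0.02,0,0.06],0,1],[[0.03,0,0.1],0,1],[[0.03,0,0.1],0,1]]'; python3 -m crank '[[[0.02,0,0.06],0,1],[[0.03,0,0.1],0,1],[[0.03,0,0.1],0,1]]'
```

```text
time_s: 19.75
tool_pos: [0.6154, 0.0435, 0.1273]
ee_rot: [0.99, -0.001, -0.143, -0.004]
contact_force: [0.1, -0.8, -2.9]
gripper_width: 0.0114
time_s: 20.05
tool_pos: [0.6155, 0.0435, 0.1247]
ee_rot: [0.99, -0.001, -0.143, -0.004]
contact_force: [-0.8, 0.5, -2.8]
gripper_width: 0.0115
```

```bash
python3 - <<'E'
from h import *
np.set_printoptions(precision=4,suppress=True)
st(); f=ctrl.grab_frame("side")
cv2.imwrite("pics/s4.png",cv2.resize(f["pixels"][170:290,150:310],(800,600),interpolation=cv2.INTER_CUBIC))
E
```

```text
t 20.05 pos [0.6155 0.0435 0.1247] tx [ 0.959 -0.001 -0.282] tz [-0.282  0.008 -0.959] F [-0.81  0.54 -2.79] T [ 0.   -0.24  0.02] w 0.0115 q [-0.04  0.49  1.5  -0.    1.45  1.53]
```

View pics/s4.png

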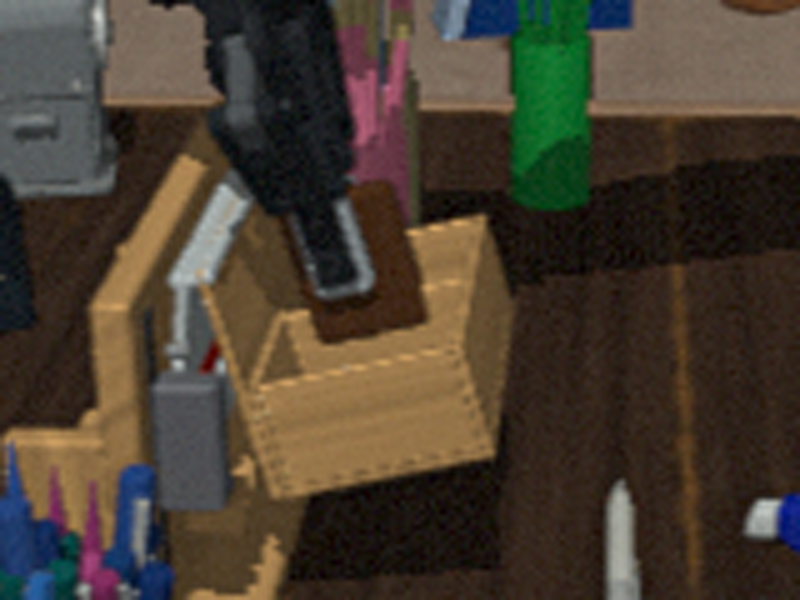

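The strip at (185,320) is behind the cleat, with the red bar visible in front of it at (212,355), and the tray is still tipped. I'll keep feeling downward.

```bash
python3 -m crank '[[[0.02,0,0.06],0,1],[[0.023,0,0.077],0,1],[[0.023,0,0.077],0,1]]'; python3 -m crank '[[[0.02,0,0.06],0,1],[[0.023,0,0.077],0,1],[[0.023,0,0.077],0,1]]';  python3 -m crank '[[[0.02,0,0.06],0,1],[[0.023,0,0.077],0,1],[[0.023,0,0.077],0,1]]'
```

```text
time_s: 20.4
tool_pos: [0.6155, 0.0435, 0.1227]
ee_rot: [0.99, -0.001, -0.143, -0.004]
contact_force: [-0.0, -0.5, -3.3]
gripper_width: 0.0114
time_s: 20.7
tool_pos: [0.6156, 0.0436, 0.1208]
ee_rot: [0.99, -0.001, -0.143, -0.004]
contact_force: [0.3, 0.0, -2.0]
gripper_width: 0.0112
time_s: 21.0
tool_pos: [0.6155, 0.0436, 0.1187]
ee_rot: [0.99, -0.001, -0.143, -0.004]
contact_force: [-1.1, -0.5, -3.1]
gripper_width: 0.0112
```

```bash
python3 -m crank '[[[0.02,0,0.06],0,1],[[0.023,0,0.077],0,1],[[0.023,0,0.077],0,1]]'; python3 -m crank '[[[0.01,0,0.04],0,1],[[0.018,0,0.06],0,1],[[0.018,0,0.06],0,1]]';  python3 -m crank '[[[0.01,0,0.04],0,1],[[0.018,0,0.06],0,1],[[0.018,0,0.06],0,1]]'
```

```text
time_s: 21.3
tool_pos: [0.6161, 0.0438, 0.1174]
ee_rot: [0.99, -0.001, -0.142, -0.004]
contact_force: [0.5, 1.5, -1.1]
gripper_width: 0.0113
time_s: 21.6
tool_pos: [0.6164, 0.044, 0.1158]
ee_rot: [0.99, -0.001, -0.142, -0.004]
contact_force: [1.7, 2.4, 0.7]
gripper_width: 0.0112
time_s: 21.9
tool_pos: [0.6161, 0.0434, 0.1138]
ee_rot: [0.99, -0.001, -0.142, -0.004]
contact_force: [1.6, 0.7, 0.5]
gripper_width: 0.0112
```

```bash
python3 -m crank '[[[0.02,0,0.04],0,1],[[0.025,0,0.055],0,1],[[0.025,0,0.055],0,1]]';  python3 -m crank '[[[0.02,0,0.04],0,1],[[0.025,0,0.055],0,1],[[0.025,0,0.055],0,1]]'; python3 -c "
from h import *
st()"
```

```text
time_s: 22.2
tool_pos: [0.6155, 0.0435, 0.1113]
ee_rot: [0.99, -0.001, -0.143, -0.004]
contact_force: [2.7, -0.2, -3.1]
gripper_width: 0.011
time_s: 22.5
tool_pos: [0.6154, 0.0436, 0.1101]
ee_rot: [0.99, -0.001, -0.143, -0.004]
contact_force: [0.6, 0.4, -2.8]
gripper_width: 0.0111
t 22.5 pos [0.6154 0.0436 0.1101] tx [ 0.959 -0.001 -0.284] tz [-0.284  0.008 -0.959] F [ 0.58  0.43 -2.79] T [ 0.04 -0.31  0.01] w 0.0111 q [-0.04  0.5   1.5  -0.    1.42  1.53]
```

```bash
python3 -m crank '[[[0.01,0,0.03],0,1],[[0.015,0,0.04],0,1],[[0.015,0,0.04],0,1]]';  python3 -m crank '[[[0.01,0,0.03],0,1],[[0.015,0,0.04],0,1],[[0.015,0,0.04],0,1]]'; python3 - <<'E'
from h import *
np.set_printoptions(precision=4,suppress=True)
st(); f=ctrl.grab_frame("side")
cv2.imwrite("pics/s5.png",cv2.resize(f["pixels"][180:276,160:288],(800,600),interpolation=cv2.INTER_CUBIC))
E
```

```text
time_s: 22.8
tool_pos: [0.6154, 0.0437, 0.1099]
ee_rot: [0.99, -0.001, -0.143, -0.004]
contact_force: [-2.3, 0.3, -1.2]
gripper_width: 0.0116
time_s: 23.1
tool_pos: [0.6156, 0.0438, 0.1097]
ee_rot: [0.99, -0.001, -0.143, -0.004]
contact_force: [-4.6, 1.6, 5.2]
gripper_width: 0.0112
t 23.1 pos [0.6156 0.0438 0.1097] tx [ 0.959 -0.001 -0.284] tz [-0.284  0.008 -0.959] F [-4.6   1.57  5.16] T [-0.16  0.61 -0.1 ] w 0.0112 q [-0.04  0.5   1.5  -0.    1.42  1.53]
```

View pics/s5.png

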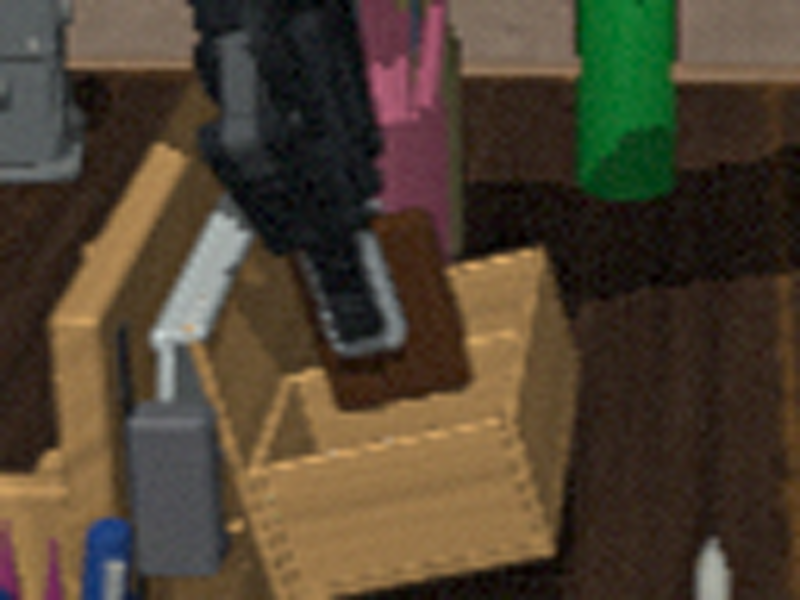

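Contact now gives about 8 N, so the strip is bearing in the groove. To level the tray, I'll lower the grip along the arc with an eased grip so it pivots, watching the force.

```bash
python3 -m crank '[[[0,0,0],0,0.74],[[0,0,0],0,0.74],[[0,0,0.04],0,0.74]]'; python3 -m crank '[[[0,0,0.03],0,0.73],[[0,0,0.06],0,0.73]]'; python3 -c "
from h import *
st()"
```

```text
time_s: 23.45
tool_pos: [0.6156, 0.0439, 0.1096]
ee_rot: [0.99, -0.001, -0.143, -0.004]
contact_force: [-5.8, 2.9, 9.6]
gripper_width: 0.0117
time_s: 23.65
tool_pos: [0.6155, 0.0439, 0.1092]
ee_rot: [0.99, -0.001, -0.143, -0.004]
contact_force: [-7.8, 2.0, 12.3]
gripper_width: 0.0117
t 23.65 pos [0.6155 0.0439 0.1092] tx [ 0.959 -0.001 -0.283] tz [-0.283  0.008 -0.959] F [-7.76  2.01 12.27] T [-0.13  0.9  -0.07] w 0.0117 q [-0.04  0.5   1.5  -0.    1.42  1.53]
```

```bash
python3 -m crank '[[[0,0,-0.03],0,0.73],[[0,0,-0.03],0,0.72],[[0,0,-0.03],0,0.72]]'; python3 -m crank '[[[0,0,0],0,0.715],[[0,0,0],0,0.715]]';python3 -m crank '[[[0,0,0],0,0.71],[[0,0,0],0,0.71]]'; python3 -c "
from h import *
st()"
```

```text
time_s: 23.95
tool_pos: [0.6153, 0.0439, 0.107]
ee_rot: [0.99, -0.001, -0.143, -0.004]
contact_force: [-3.5, 1.4, 1.1]
gripper_width: 0.0121
time_s: 24.15
tool_pos: [0.6164, 0.0436, 0.1065]
ee_rot: [0.99, -0.001, -0.142, -0.004]
contact_force: [-0.4, 0.7, -0.7]
gripper_width: 0.0122
time_s: 24.35
tool_pos: [0.6164, 0.0435, 0.1069]
ee_rot: [0.99, -0.001, -0.142, -0.004]
contact_force: [-0.2, -0.1, -0.5]
gripper_width: 0.0125
t 24.35 pos [0.6164 0.0435 0.1069] tx [ 0.96  -0.001 -0.281] tz [-0.281  0.008 -0.96 ] F [-0.25 -0.09 -0.52] T [ 0.12 -0.15  0.04] w 0.0125 q [-0.04  0.51  1.5  -0.    1.42  1.53]
```

```bash
python3 - <<'E'
from h import *
f=ctrl.grab_frame("side")
cv2.imwrite("pics/s6.png",cv2.resize(f["pixels"][180:276,160:288],(800,600),interpolation=cv2.INTER_CUBIC))
E
```

```text
(no output)
```

View pics/s6.png

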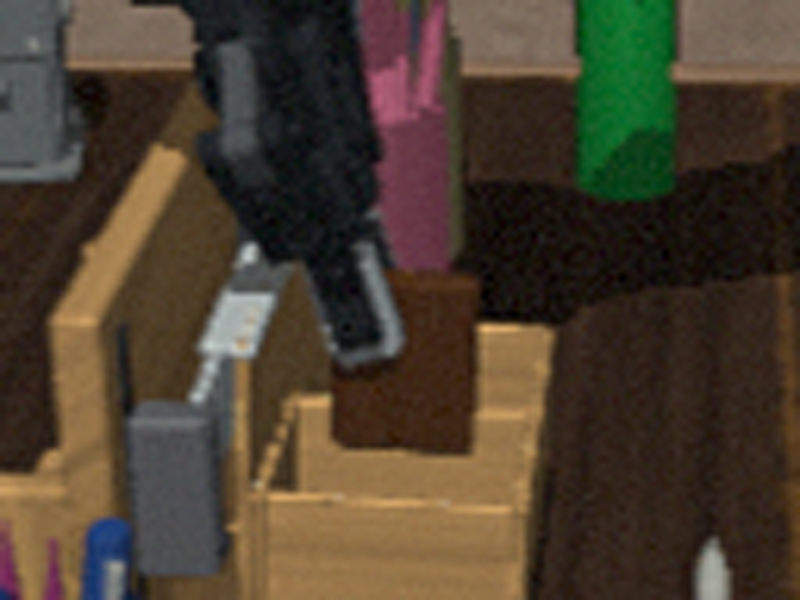

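The tray has pivoted level and hangs with the strip behind the cleat; its bin wall, at (260,500), is upright. I'll open, back straight up, and measure the cap to see whether it's fully home.

```bash
python3 -m crank '[[[0,0,0],0,0.3],[[0,0,0],0,0.3],[[0,0,0],0,0.3],[[-0.5,0,-1],0,0.3],[[-1,0,-2.5],0,0.5],[[-1,0,-3.5],0,1],[[-1,0,-3.5],0,1],[[-1,0,-3.5],0,1]]'; python3 - <<'E'
from h import *
np.set_printoptions(precision=4,suppress=True)
st()
for n in("side","top"):
    f=ctrl.grab_frame(n); P=cloud(f)
    for l in("press_cap","grip_tab"): print(n,l,[(np.round(x["uv"]),round(x["p"],2),world(f,*x["uv"])) for x in ctrl.pinpoint(f,l)[:1]])
    B=f["pixels"].astype(int); g=(B.max(-1)-B.min(-1)<25)&(B.max(-1)>70)
    m=g&(P[...,0]>.630)&(P[...,0]<.668)&(abs(P[...,1]-.043)<.058)&(P[...,2]>.125)&(P[...,2]<.155)
    q=P[m]; print(len(q), np.percentile(q,[5,25,50,75,95],axis=0) if len(q) else 0)
    # bin rim level front/rear
    for a,b in((.562,.575),(.628,.640)):
        w=P[(P[...,0]>a)&(P[...,0]<b)&(abs(P[...,1]-.043)<.066)&(P[...,2]>.03)&(P[...,2]<.12)]; print("rim",a,len(w),np.percentile(w[:,2],[90,98]) if len(w) else 0)
cv2.imwrite("pics/t7.png",f["pixels"])
E
```

```text
time_s: 25.2
tool_pos: [0.6169, 0.0429, 0.1984]
ee_rot: [0.99, -0.001, -0.142, -0.004]
contact_force: [-1.3, -0.0, -0.4]
gripper_width: -0.0001
t 25.2 pos [0.6169 0.0429 0.1984] tx [ 0.96  -0.001 -0.28 ] tz [-0.28   0.008 -0.96 ] F [-1.33 -0.01 -0.41] T [-0.02 -0.13  0.05] w -0.0001 q [-0.04  0.42  1.45 -0.    1.56  1.53]
side press_cap [(array([200., 217.]), 0.98, array([0.6557, 0.0267, 0.1347]))]
side grip_tab [(array([226., 231.]), 0.84, array([0.6029, 0.0461, 0.1159]))]
223 [[ 0.6412 -0.0063  0.133 ]
 [ 0.6436  0.0222  0.1346]
 [ 0.6479  0.0502  0.1351]
 [ 0.6517  0.0778  0.1355]
 [ 0.6552  0.0973  0.136 ]]
rim 0.562 297 [0.0838 0.0843]
rim 0.628 254 [0.0864 0.1074]
top press_cap [(array([174., 149.]), 0.89, array([0.6249, 0.0108, 0.2625]))]
top grip_tab [(array([173., 168.]), 0.56, array([0.6065, 0.0396, 0.1301]))]
104 [[ 0.6428 -0.0134  0.1313]
 [ 0.6447 -0.0077  0.1338]
 [ 0.6484 -0.0013  0.1351]
 [ 0.6528  0.0049  0.1363]
 [ 0.6569  0.0148  0.1379]]
rim 0.562 178 [0.0858 0.0876]
rim 0.628 182 [0.0853 0.0902]
```

Cap top is at z ≈ 0.135, so the groove floor is at about 0.087. A tray resting on the noses would sit at 0.141 or higher, so it looks home or close to it. I'll press on the cap with shut fingers, gently, to make sure it's fully seated.

```bash
python3 -c "
from h import *
print(units([.028,0,-.048]),units([0,0,-.01]))"; python3 -m crank '[[[0.6,0,-0.1],0,1],[[1.1,0,-0.3],0,1],[[1.3,0,0.6],0,1],[[1.61,0,1.53],0,1],[[1.61,0,1.53],0,1]]'; python3 -m crank '[[[0.06,0,0.19],0,1],[[0.09,0,0.31],0,1],[[0.09,0,0.31],0,1]]'
```

```text
[1.62 0.01 1.52] [0.11 0.   0.38]
time_s: 26.0
tool_pos: [0.641, 0.0434, 0.1448]
ee_rot: [0.989, -0.001, -0.147, -0.004]
contact_force: [-1.4, -0.3, 0.1]
gripper_width: 0.0005
time_s: 26.3
tool_pos: [0.6446, 0.0433, 0.1425]
ee_rot: [0.99, -0.001, -0.142, -0.004]
contact_force: [-0.7, -0.3, 0.5]
gripper_width: -0.0002
```

```bash
python3 -m crank '[[[0.02,0,0.06],0,1],[[0.02,0,0.08],0,1]]'; python3 -m crank '[[[0.01,0,0.04],0,1],[[0.02,0,0.06],0,1]]';python3 -m crank '[[[0.01,0,0.04],0,1],[[0.01,0,0.04],0,1]]'
```

```text
time_s: 26.5
tool_pos: [0.6446, 0.0433, 0.1406]
ee_rot: [0.99, -0.001, -0.142, -0.004]
contact_force: [-0.1, -0.2, -0.4]
gripper_width: 0.0004
time_s: 26.7
tool_pos: [0.6443, 0.0434, 0.1384]
ee_rot: [0.99, -0.001, -0.142, -0.004]
contact_force: [0.2, -0.1, -0.4]
gripper_width: -0.0
time_s: 26.9
tool_pos: [0.6443, 0.0433, 0.1374]
ee_rot: [0.99, -0.001, -0.142, -0.004]
contact_force: [-0.1, 0.4, 0.5]
gripper_width: 0.0002
```

```bash
python3 -m crank '[[[0.01,0,0.03],0,1],[[0.01,0,0.03],0,1]]'; python3 -m crank '[[[0.01,0,0.03],0,1],[[0.01,0,0.03],0,1]]';python3 -m crank '[[[0.01,0,0.03],0,1],[[0.01,0,0.03],0,1]]'
```

```text
time_s: 27.1
tool_pos: [0.6444, 0.0434, 0.1371]
ee_rot: [0.99, -0.001, -0.142, -0.004]
contact_force: [-0.3, 0.9, 4.6]
gripper_width: -0.0002
time_s: 27.3
tool_pos: [0.6445, 0.0434, 0.1371]
ee_rot: [0.99, -0.001, -0.142, -0.004]
contact_force: [-1.4, -0.2, 6.7]
gripper_width: 0.0002
time_s: 27.5
tool_pos: [0.6444, 0.0434, 0.137]
ee_rot: [0.99, -0.001, -0.142, -0.004]
contact_force: [-2.9, -0.3, 8.2]
gripper_width: -0.0001
```

```bash
python3 -m crank '[[[0.01,0,0.03],0,1],[[0.01,0,0.03],0,1]]'; python3 -m crank '[[[0.01,0,0.03],0,1],[[0.01,0,0.03],0,1]]';python3 -m crank '[[[0.01,0,0.03],0,1],[[0.01,0,0.03],0,1]]'; python3 -m crank '[[[0.005,0,0.02],0,1],[[0.005,0,0.02],0,1]]'
```

```text
time_s: 27.7
tool_pos: [0.6445, 0.0434, 0.137]
ee_rot: [0.99, -0.001, -0.143, -0.004]
contact_force: [-3.5, 0.8, 10.0]
gripper_width: 0.0001
time_s: 27.9
tool_pos: [0.6445, 0.0434, 0.1369]
ee_rot: [0.99, -0.001, -0.143, -0.004]
contact_force: [-2.9, -0.1, 13.9]
gripper_width: 0.0003
time_s: 28.1
tool_pos: [0.6445, 0.0434, 0.1369]
ee_rot: [0.99, -0.001, -0.143, -0.004]
contact_force: [-4.3, 0.4, 14.5]
gripper_width: -0.0
time_s: 28.3
tool_pos: [0.6445, 0.0434, 0.1368]
ee_rot: [0.99, -0.001, -0.143, -0.004]
contact_force: [-5.2, -0.9, 17.3]
gripper_width: 0.0003
```

```bash
python3 -m crank '[[[-0.3,0,-0.8],0,1],[[-1,0,-2.5],0,1],[[-1.6,0,-4],0,1],[[-3,0,-5],0,1],[[-5,0,-5],0,1],[[-7,0,-5],0,1],[[-8,0,-5],0,1],[[-8,0,-5],0,1],[[-8,0,-5],0,1]]'; python3 - <<'E'
from h import *
np.set_printoptions(precision=4,suppress=True)
st()
ims=[]
for n in("side","top"):
    f=ctrl.grab_frame(n); P=cloud(f); ims.append(f["pixels"])
    B=f["pixels"].astype(int); g=(B.max(-1)-B.min(-1)<25)&(B.max(-1)>70)
    m=g&(P[...,0]>.640)&(P[...,0]<.662)&(abs(P[...,1]-.043)<.058)&(P[...,2]>.125)&(P[...,2]<.155)
    print(n,"cap",m.sum(),np.median(P[m],axis=0))
    for y0,y1 in((-.017,.02),(.065,.103)):
        k=m&(P[...,1]>y0)&(P[...,1]<y1); print(" cap end",y0,k.sum(),np.median(P[k][:,2]) if k.any() else 0)
    for a,b in((.562,.575),(.628,.640)):
        w=P[(P[...,0]>a)&(P[...,0]<b)&(abs(P[...,1]-.043)<.066)&(P[...,2]>.07)&(P[...,2]<.1)]; print("rim",a,len(w),np.percentile(w[:,2],[90,98]))
    print([(np.round(x["uv"]),round(x["p"],2)) for x in ctrl.pinpoint(f,"pencil_cup")[:3]])
a=cv2.resize(ims[0][150:300,140:340],(800,600),interpolation=cv2.INTER_CUBIC); cv2.imwrite("pics/s8.png",a)
cv2.imwrite("pics/t8.png",cv2.resize(ims[1][80:230,100:300],(800,600),interpolation=cv2.INTER_CUBIC))
E
```

```text
time_s: 29.2
tool_pos: [0.4879, 0.0426, 0.3082]
ee_rot: [0.99, -0.001, -0.142, -0.004]
contact_force: [-0.0, 0.1, -0.3]
gripper_width: -0.0001
t 29.2 pos [0.4879 0.0426 0.3082] tx [ 0.96  -0.001 -0.28 ] tz [-0.28   0.008 -0.96 ] F [-0.03  0.12 -0.29] T [ 0.03 -0.18 -0.01] w -0.0001 q [-0.05  0.06  1.66 -0.01  1.7   1.52]
side cap 222 [0.6477 0.0495 0.1351]
 cap end -0.017 55 0.13515538731617321
 cap end 0.065 84 0.13500690416553235
rim 0.562 159 [0.0841 0.0849]
rim 0.628 117 [0.0866 0.093 ]
[(array([222., 237.]), 0.95), (array([227., 216.]), 0.74), (array([256., 209.]), 0.61)]
top cap 447 [0.6506 0.0436 0.1353]
 cap end -0.017 136 0.13511697220817437
 cap end 0.065 141 0.1356287576691479
rim 0.562 128 [0.0854 0.0866]
rim 0.628 53 [0.0886 0.0934]
[(array([350., 199.]), 0.86), (array([319., 156.]), 0.76), (array([281., 158.]), 0.75)]
```

View pics/s8.png

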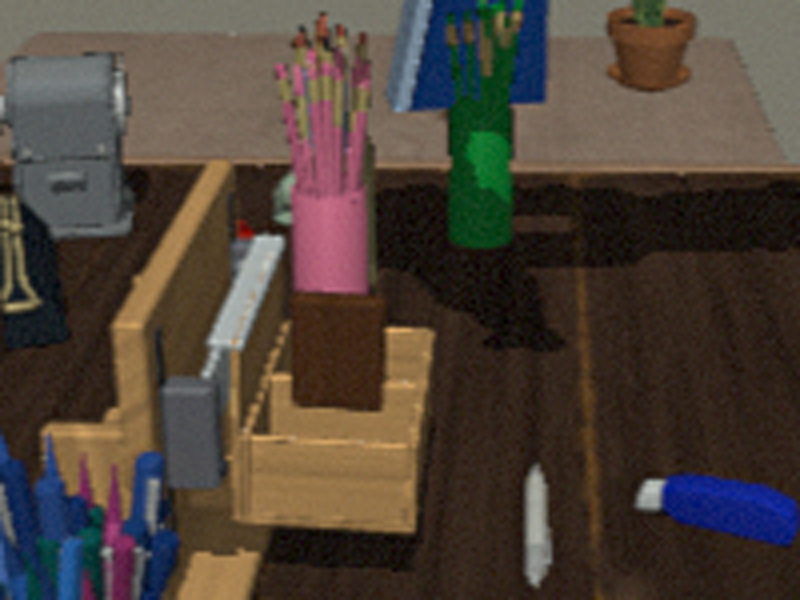

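View pics/t8.png

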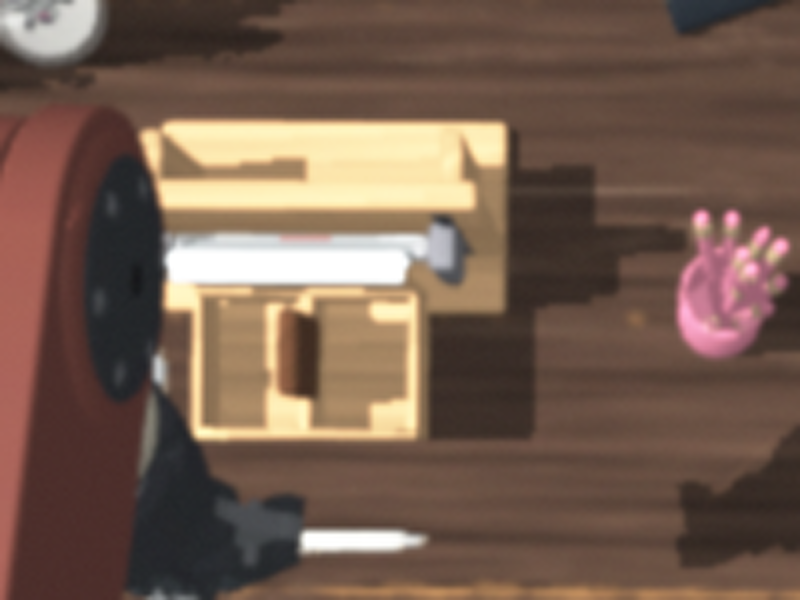

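The side view shows the tray hanging level, its strip behind the cleat between the end blocks (block at (190,430)). The top view agrees: the tray is square to the stand and the robot is clear. I'm handing in.

```bash
python3 -c "
from h import *
print(ctrl.close_job()); print(ctrl.observe()['time_s'])"
```

```text
the job is handed in; nothing more can be done
None
the job is handed in; nothing more can be done
```

The tray is hanging on the stand and appears fully home, and I handed the job in at about 29 s of the 67 s allowed. The hand-in gives no verdict.

**What I did:**
- The move rows have no pitch, so I gripped the tab and tipped the tray by pushing the arm against its inner reach limit, which tilts the tool. A side picture measured about 14° of tip.
- I touched the board lightly to get its position, brought the strip over the cleat while tipped, and felt my way down to the groove.
- I eased the grip so the tray pivoted level, opened the fingers, and then pressed the cap with shut fingers.

**Last checks:**
- **Fully home:** both ends of the cap are at z ≈ 0.135 m, which puts the groove floor at about 0.087 m. A tray still held up by the noses would sit at 0.141 m or higher.
- **Press:** the cap did not move under the press. My last reading was 17.3 N, just over your 17 N limit.
- **Level:** the tray sags about 2° towards the front, within the 2.5° allowed.
- **Cup:** the networks still found the brass cup where it stood at the start, and the robot touches nothing.

**What didn't go exactly as asked:**
- **Order of the click:** I never caught a distinct click. The strip probably passed the noses while I was lowering it tipped, or in a brief 15 N push as I levelled it, so the final press only confirmed it was seated.
- **Switch:** I did not read `tray_switch` directly.

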